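Load a drive carrier into the drive cage and lock it in

ROBOT

A 6-joint arm with a two-finger parallel gripper is mounted at the origin on a cart in front of the work surface, level with it; the furniture and walls round the work are solid. World frame = base frame: x ahead of the robot, y to its left, z up, the work surface at z = 0. Lengths are in m, angles in rad, forces in N, time in s.
With the tool pointing down it reaches from about 0.35 to 0.975 m from the base axis. Payload 4.9 kg.
Tool frame: the origin (TCP) lies on the mounting face of the last link; the fingertips stand 173 mm ahead of it and the grasp point (between the pads) lies 155 mm ahead of it; z points along the fingers, y is the line along which they close (so a half turn about z gives the same grasp; the last joint's range is limited). The gripper opens to 85 mm and grips with 20 to 120 N. Pads are 22 mm wide; open, the fingers measure 114 mm over their backs; the gripper's body (76 mm by 85 mm) begins 54 mm behind the grasp point. The pads swing forward as they close: fully open they stand 13 mm farther back than shut.
Start: joints at [0.987, 0.053, 1.613, -0, 1.476, -0.119], TCP at [0.28, 0.559, 0.405] pointing down, gripper open.
Joint ranges: [-3.01, 3.01], [-1.01, 2.22], [0.06, 2.58], [-1.02, 4.17], [0.09, 2.62], [-3.14, 3.14]. Speed limits (rad/s): [2.57, 2.57, 3.14, 3.14, 3.14, 3.14].

INTERFACE

Orientations are given as a unit quaternion [x, y, z, w].
In Python, from rig import robot gives the robot as it stands.
- The arm moves only by the shell command python3 -m creep 'ROWS' [OPENING] [FORCE]. ROWS is one flat JSON list of numbers that holds 1 to 8 rows one after another, with no inner brackets; each row has 4 numbers: dx, dy, dz in shares of the most that a row can go, 1 being 50 mm, then a turn about the tool's z in rad; each row shifts and turns the commanded pose from where the row before left it, along the tool's axes as they then stand; what a row does not reach is not made up. A row lasts 1/10 s, in which the tool goes at most 0.05 m and 0.15 rad, less where a joint would pass 70% of its speed; a pose out of reach is approached as far as the arm can. OPENING is the finger opening in m, set as the command begins (- or left out keeps the last). The fingers move at their own pace and stop on an object; FORCE is the grip in N (left out, the last holds). Time passes only in rows, so rows that do not move let the fingers close. It prints the time, the measured TCP pose, the force, the opening and the grip force at its end. Input that does not fit is refused with a message, and nothing moves.
- robot.read_state(): the state, without advancing time (a new reading comes with each control period).
- robot.grab_frame(name): name is "scene" or "top" or "wrist"; returns a dict with "img" (384x512x3 uint8, red, green, blue), "intrinsics" (3x3 intrinsics, pixels), "D" ([k1, k2, p1, p2, k3] as OpenCV has them; the pictures are not rectified), "R" (3x3) and "t" (3): a world point X has camera coordinates R X + t; the wrist camera has in their place "mount" (4x4, takes a point from camera to tool coordinates, whose origin is the TCP and whose axes are the flange's). Camera axes: x right, y down, z forward; pixel columns grow to the right and rows downward; lengths in m; the calibration is good to about 2 mm. A picture is of the moment at which its call begins: read the wrist's pose just before it. There is no depth.
- robot.finish_job(): hands the job in; it is judged then, once.
Trained networks look in a picture, given as the dict that the camera call returned (one of the last four; its "shot" number tells which), for a name from the list of things; names that differ only in an ending like _2 or _b are one class to them, and where a whole thing is asked for, a point or a joint stands for the part that bears it (a point fixed in the world has none). Each returns a list of dicts, best first, with "score" (0 to 1); they miss things now and then, are a little off and sometimes report something else, mostly with a low value. They report only what shows in the picture. A call takes as long as a camera call.
- robot.look_for(label, picture): "extent" ([left, top, right, bottom] in pixels, round what is visible of it).
- robot.silhouettes(label, picture): "pixels" (384x512 bool, what is visible of it) and "extent" ([left, top, right, bottom] in pixels, round what is visible of it).
- robot.tip_of(label, picture): "at" ([column, row] in pixels: a listed point, or the origin of a listed thing).
The state is a dict: "time_s": time; "joint_pos": joint angles; "qd": joint speeds; "joint_efforts": joint torques, N m; "ee_pos": TCP position; "ee_rot": TCP orientation; "ft_force": force on the tool from outside, world axes, zero at the start; "moment": the same for the moment, N m; "width": finger opening in m; "grip_force": force on a finger pad.
Only numpy, scipy, OpenCV 4.12 (cv2) and the standard library are available. Lean on these libraries where they do the work, as an engineer would, in place of code of your own. Each camera call takes 0.05 s, during which the arm holds its last target. There are 200 camera calls.

TASK

Load the drive carrier with the green handle into the drive cage: slide it onto the green middle pair of rails until it is fully home against the back stop, and let go of it. Then slide the red-knobbed keeper across in front of it as far as it goes, so that the carrier is locked in. Leave the carrier with the orange handle and the drink cup where they are.

Things in the scene. Friction and masses are not known exactly. Their poses are not given: they have to be found in the camera images.
- green_carrier: Loose drive carrier, 0.16 kg, lying flat: steel plate 104 (x) x 82 (y) x 4 mm, a disk drive 100 x 70 x 10 mm fixed on top. Origin: centre of the plate's underside; +x is the way it goes into the cage, z up. The plate's side edges, 6 mm beyond the drive, run in the rails. Upright green handle fin at its front: 12 mm thick in y, x -108 to -50 mm, z 0 to 34 mm
- green_carrier_grip (a point): Point on the green handle fin where it is best gripped from above, across its 12 mm thickness (closing along the carrier's y): x -88, y 0, z 22 mm in the carrier's frame; axes as the carrier's
- orange_carrier: An identical carrier but with an orange handle fin, lying beside the green one, on either side of it; not to be moved. Origin and axes as for the green carrier
- cage: Fixed drive cage, 104 mm high, open at front (-x) and top; side walls 86 mm apart inside. Three rail pairs along x, one above the other: dark grey, green (middle), dark grey. A plate on them has its underside 16, 44 or 72 mm above the desk. Origin on the desk below the centre of a fully home plate; front at x -54 mm, back stop at x +52 mm. +x is the way in, z up, -y the open keeper's side
- bay (a point): Where the carrier body's origin lies when fully home on the green middle rails: x 0, y 0, z 44 mm in the cage's frame, axes as the cage's. Each rail pair is a slot 7 mm high between ledges and lips that reach 5 mm inward from the walls; its first 12 mm at the mouth flare by about 3 mm up and down. A steel track bar crosses above the mouth at z 98 to 104 mm, y -73 to +53 mm
- keeper (a joint): Keeper slide on the track bar at the cage's front, in m: 0 = open, at the -y end, clear of the mouth; 0.038 = fully across (end stop); grows along the cage's +y. Friction about 1.5 N; stays where it is left. Its steel tongue (12 mm wide in y, z 28 to 108 mm) hangs before the mouth at x -63 to -57 mm, y = joint value minus 60 mm, in the cage's frame
- keeper_knob (a point): Centre of the keeper's upright red knob, 14 x 14 mm, 22 mm tall, top at z 132 mm: at x -53, z 121 mm, y = joint value minus 60 mm in the cage's frame. It stands on a black block 20 x 20 mm, z 104 to 110 mm. Push it from its -y side or pinch it
- cup: Plain beige drink cup, 83 mm across, 92 mm high, standing to the right of the work; origin at the centre of its underside. A bystander

How it is judged:
By the outcome, as a careful person would: the job done as asked, in the order asked, and still so for the second after the job is handed in, with the robot touching nothing.
It also fails if it takes over 54 s, if anything falls off the work surface, if the arm or the gripper's body presses on something with over 40 N, if the wrist force passes 120 N, or if a joint passes its speed limit or range.

## Working session

There is one attempt and no reset: what is moved stays moved. The work goes in short steps, Python scripts to look and compute and a shell command to move; the robot and the scene stay as the last step left them, time stands still between calls to the robot, and variables do not carry over. Pictures are saved under pics/ and viewed, at most 13 in all, crops included, and the job is handed in when it is done.

```bash
ls; mkdir -p pics; cat > h.py <<'E'
import numpy as np, cv2
from scipy.spatial.transform import Rotation as Rn
from rig import robot
def cam(f, st=None):
    K=np.array(f["intrinsics"]);D=np.array(f["D"],float)
    if "mount" in f:
        T=np.eye(4);T[:3,:3]=Rn.from_quat(st["ee_rot"]).as_matrix();T[:3,3]=st["ee_pos"]
        M=np.linalg.inv(T@np.array(f["mount"]));return K,D,M[:3,:3],M[:3,3]
    return K,D,np.array(f["R"]),np.array(f["t"])
def ray(c,px):
    K,D,R,t=c
    u=cv2.undistortPoints(np.array([[px]],float),K,D)[0,0]
    d=R.T@np.array([u[0],u[1],1]);return -R.T@t,d/np.linalg.norm(d)
def tri(obs):
    A=np.zeros((3,3));b=np.zeros(3)
    for c,px in obs:
        o,d=ray(c,px);P=np.eye(3)-np.outer(d,d);A+=P;b+=P@o
    X=np.linalg.solve(A,b);return X,[float(np.linalg.norm(np.cross(X-ray(c,p)[0],ray(c,p)[1])))for c,p in obs]
def atz(c,px,z):
    o,d=ray(c,px);return o+d*(z-o[2])/d[2]
def proj(c,X):
    K,D,R,t=c
    return cv2.projectPoints(np.array(X,float).reshape(-1,1,3),cv2.Rodrigues(R)[0],t,K,D)[0][:,0]
def save(f,n): cv2.imwrite(f"pics/{n}.png",f["img"][:,:,::-1])
E
python3 - <<'E'
from h import *
np.set_printoptions(precision=4,suppress=True)
cs={};fr={}
for n in("scene","top"):
    f=robot.grab_frame(n);cs[n]=cam(f);fr[n]=f
both=np.hstack([fr["scene"]["img"],fr["top"]["img"]])
for n in fr:save(fr[n],n+"0")
P={}
for l in("green_carrier_grip","green_carrier","orange_carrier","cage","bay","keeper_knob","cup"):
    for n in fr:
        r=robot.tip_of(l,fr[n]);
        for q in r[:2]:print(l,n,round(q["score"],2),np.array(q["at"]))
        if r:P[l,n]=r[0]["at"]
    if (l,"scene") in P and (l,"top") in P:print("   ",*tri([(cs[n],P[l,n])for n in fr]))
E
```

```text
pics
green_carrier_grip scene 0.57 [195.8 208. ]
green_carrier_grip top 0.61 [218.9 228.3]
    [0.4789 0.0501 0.0369] [0.006271254987772882, 0.0062712549877728275]
green_carrier scene 0.61 [224.7 204. ]
green_carrier top 0.69 [228.6 196. ]
    [ 0.5695  0.0416 -0.0069] [0.0027283093558970644, 0.002728309355897142]
orange_carrier scene 0.79 [168.2 160. ]
orange_carrier top 0.84 [140.2 188.6]
    [0.5585 0.2755 0.008 ] [0.0012535047164057153, 0.0012535047164057467]
cage top 0.7 [300.4 185.1]
bay scene 0.81 [285.  215.7]
bay top 0.66 [296.6 179.9]
    [ 0.619  -0.1289  0.0465] [0.002552393267623469, 0.0025523932676234547]
keeper_knob scene 0.52 [276. 219.]
keeper_knob top 0.4 [312.1 201.7]
    [ 0.5504 -0.1639  0.1172] [0.0010968901642568539, 0.0010968901642570902]
cup scene 0.96 [307.2 329.8]
cup top 0.8 [377.7 254.5]
cup top 0.68 [311.9 201.7]
    [ 0.4545 -0.3565  0.0043] [0.0004598011638642675, 0.00045980116386419497]
```

```bash
python3 -c "
import cv2
a=cv2.imread('pics/scene0.png')[120:360,120:380];b=cv2.imread('pics/top0.png')[130:290,90:420]
cv2.imwrite('pics/sc.png',cv2.resize(a,None,fx=2.5,fy=2.5,interpolation=2))
cv2.imwrite('pics/tc.png',cv2.resize(b,None,fx=2.4,fy=2.4,interpolation=2))"
```

```text
(no output)
```

View pics/sc.png

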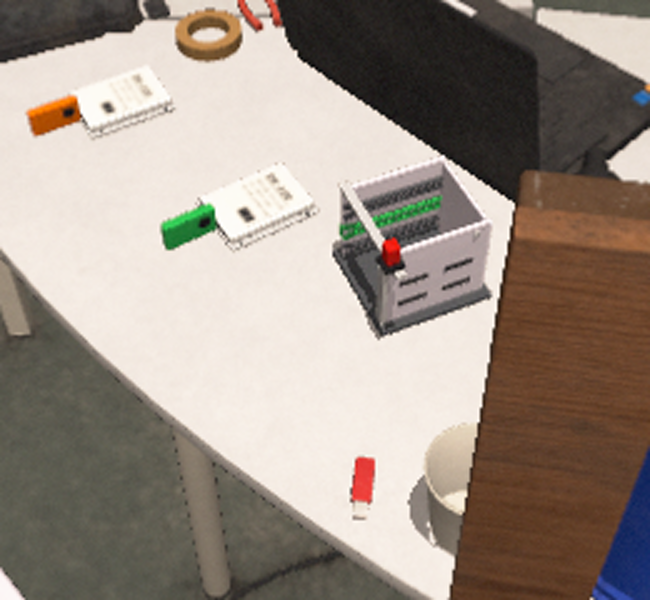

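View pics/tc.png

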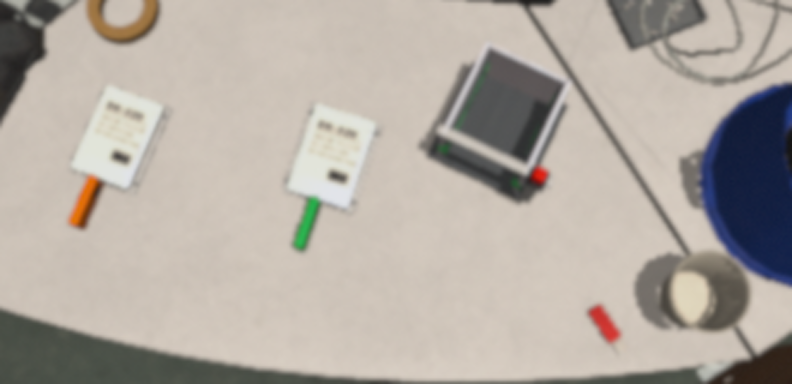

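The scene view shows the green carrier (fin at about 196,208), orange carrier to its left, and the cage with its red knob on its -y front corner. The top view agrees, with cage and carrier yaw both about -20°. Next I'll get closer with the wrist camera.

```bash
cat >> h.py <<'E'
def plan(target, yaw):
    """commanded shift in the tool axes (turn first or not) to reach target with tool x at given world yaw"""
    s=robot.read_state();R=Rn.from_quat(s["ee_rot"]).as_matrix()
    d=R.T@(np.array(target)-s["ee_pos"])
    Rt=np.array([[np.cos(yaw),np.sin(yaw),0],[np.sin(yaw),-np.cos(yaw),0],[0,0,-1]])
    rv=Rn.from_matrix(R.T@Rt).as_rotvec()
    print("t",s["time_s"],"d tool",d.round(4),"rot",rv.round(4),"d after turn",(Rt.T@(np.array(target)-s["ee_pos"])).round(4))
E
python3 - <<'E'
from h import *
np.set_printoptions(precision=4,suppress=True)
s=robot.read_state();print(s["time_s"],s["ee_pos"],Rn.from_quat(s["ee_rot"]).as_matrix())
f=robot.grab_frame("wrist");print(np.array(f["mount"]),f["intrinsics"])
plan([0.45,0.0,0.40],-0.33)
plan([0.45,0.0,0.40],-0.33+np.pi)
E
```

```text
0.8 [0.2801 0.5587 0.4048] [[-0.8939  0.4482  0.    ]
 [ 0.4482  0.8939  0.    ]
 [ 0.      0.     -1.    ]]
[[ 0.0002 -0.966  -0.2587  0.0656]
 [ 1.      0.0002 -0.0001 -0.0009]
 [ 0.0001 -0.2587  0.966   0.0312]
 [ 0.      0.      0.      1.    ]] [[275.5998   0.     253.3635]
 [  0.     275.5998 194.2428]
 [  0.       0.       1.    ]]
t 0.85 d tool [-0.4023 -0.4233  0.0047] rot [-0.     -0.0001  3.0068] d after turn [0.3417 0.4735 0.0048]
t 0.85 d tool [-0.4023 -0.4233  0.0047] rot [ 0.0001 -0.     -0.1348] d after turn [-0.3417 -0.4735  0.0048]
```

The rows are not in the units I measure in: shifts go in shares of 50 mm. I convert before sending: -0.03 m is -0.6, -0.038 m is -0.76.

```bash
python3 -m creep '[-0.6,-0.76,0,0,-0.6,-0.76,0,0,-0.6,-0.76,0,0,-0.6,-0.76,0,0,-0.6,-0.76,0,0,-0.6,-0.76,0,0,-0.6,-0.76,0,0,-0.6,-0.76,0,0]'; python3 -m creep '[-0.6,-0.76,0,0,-0.6,-0.76,0,0,-0.6,-0.76,0,0,-0.6,-0.76,0,0,0,0,0,-0.135,0,0,0,0]'
cat > look.py <<'E'
from h import *
np.set_printoptions(precision=4,suppress=True)
import sys
def look(tag,labels):
    s=robot.read_state();f=robot.grab_frame("wrist");c=cam(f,s);save(f,tag)
    o={}
    for l in labels:
        r=robot.tip_of(l,f)
        if r:o[l]=(c,r[0]["at"]);print(tag,l,round(r[0]["score"],2),np.array(r[0]["at"]))
    return f,c,o
E
python3 - <<'E'
from look import *
import pickle
f,c,o=look("w1",["green_carrier_grip","green_carrier","cage","bay","keeper_knob"])
pickle.dump((c,o),open("w1.pkl","wb"))
E
```

```text
time_s: 1.65
ee_pos: [0.3582, 0.1776, 0.405]
ee_rot: [0.23, 0.973, 0.0, 0.001]
ft_force: [1.8, 0.6, 0.6]
width: 0.0853
grip_force: 0.0
time_s: 2.25
ee_pos: [0.3976, -0.0118, 0.4048]
ee_rot: [0.166, 0.986, 0.0, 0.0]
ft_force: [-0.6, 0.8, 0.5]
width: 0.0852
grip_force: 0.0
w1 green_carrier_grip 0.84 [323.9 214.2]
w1 green_carrier 0.88 [321.7 262.9]
w1 cage 0.64 [225.5 319.2]
w1 keeper_knob 0.7 [483.3 209.1]
```

View pics/w1.png

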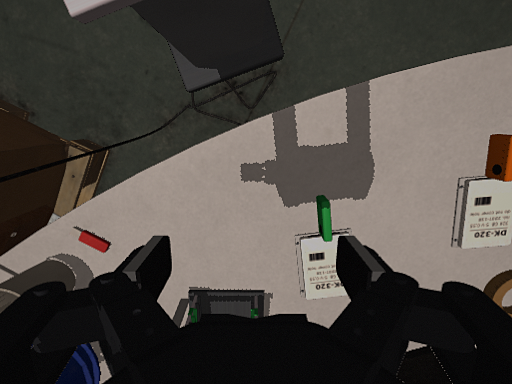

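The wrist view shows the green fin at (324,214) and the cage mouth at the bottom (190–270, 290), half hidden by the gripper. I'll move forward and take two more views.

```bash
python3 -m creep '[-0.9,-0.08,0,0,-0.9,-0.08,0,0,-0.9,-0.08,0,0,-0.8,-0.08,0,0,0,0,0,0,0,0,0,0]' | head -2
cat > m.py <<'E'
from look import *
import pickle,sys
L=["green_carrier_grip","green_carrier","orange_carrier","cage","bay","keeper_knob"]
f,c,o=look(sys.argv[1],L)
pickle.dump((c,o),open(sys.argv[1]+".pkl","wb"))
E
python3 m.py w2
python3 -m creep '[0,-0.8,0,0,0,-0.8,0,0,0,-0.4,0,0,0,0,0,0,0,0,0,0]' | head -2
python3 m.py w3
python3 - <<'E'
from look import *
import pickle
W=[pickle.load(open(f"w{i}.pkl","rb"))[1] for i in (1,2,3)]
for l in ["green_carrier_grip","green_carrier","cage","bay","keeper_knob"]:
    ob=[w[l] for w in W if l in w]
    if len(ob)>1: print(l,*tri(ob))
import cv2
cv2.imwrite("pics/w23.png",np.vstack([cv2.imread("pics/w2.png"),cv2.imread("pics/w3.png")])[:,:][:768][::1] if 0 else np.hstack([cv2.resize(cv2.imread(f"pics/w{i}.png"),(400,300)) for i in(2,3)]))
E
```

```text
time_s: 3.15
ee_pos: [0.5585, -0.0815, 0.4038]
w2 green_carrier_grip 0.73 [228.8 232.2]
w2 green_carrier 0.94 [342.4 145.9]
w2 orange_carrier 0.57 [229.8 218.6]
w2 bay 0.73 [226.6 231.8]
time_s: 4.0
ee_pos: [0.5253, -0.1766, 0.405]
w3 green_carrier_grip 0.95 [428.5  72.6]
w3 green_carrier 0.97 [419.2 147.1]
w3 cage 0.8 [299.9 217.2]
w3 bay 0.59 [304.5 231.5]
green_carrier_grip [ 0.4669 -0.0392  0.2393] [0.09923753487239233, 0.08596675395726217, 0.02998661393700126]
green_carrier [0.5642 0.0396 0.0047] [0.0026930888410074193, 0.0005703488002611588, 0.0027281880815722115]
cage [ 0.6142 -0.1358 -0.0053] [0.0003462917250360306, 0.00034629172503606556]
bay [ 0.6156 -0.1383  0.0418] [0.00026231899287803504, 0.00026231899287792597]
```

View pics/w3.png

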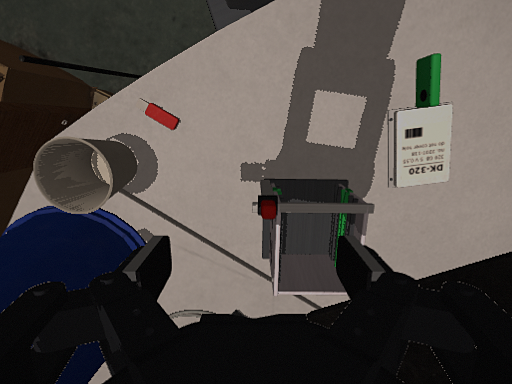

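W3 clearly shows the cage: red knob at (268,207), track bar from (278,207) to (373,209), the cage mouth below it, and the green carrier at (420,147). I'll enlarge crops of w2 and w3 to pick exact corner points.

```bash
python3 - <<'E'
import cv2,numpy as np
a=cv2.imread('pics/w2.png')[165:300,150:290]; b=cv2.imread('pics/w3.png')[165:300,245:385]
r=lambda x:cv2.resize(x,None,fx=2.85,fy=4,interpolation=2) if 0 else cv2.resize(x,(395,540),interpolation=2) if 0 else cv2.resize(x,(395,381),interpolation=2)
cv2.imwrite('pics/c23.png',np.hstack([r(a),r(b)]))
for n in('w2','w3'):
    im=cv2.imread(f'pics/{n}.png').astype(int);B,G,R=im[...,0],im[...,1],im[...,2]
    m=((R>90)&(R>2.5*G)&(R>2.5*B)).astype(np.uint8)
    k,_,st,ce=cv2.connectedComponentsWithStats(m)
    print(n,'red',[(st[i].tolist(),ce[i].round(1).tolist()) for i in range(1,k) if st[i,4]>30])
    m=((G>60)&(G>1.5*R)&(G>1.5*B)).astype(np.uint8)
    k,_,st,ce=cv2.connectedComponentsWithStats(m)
    print(n,'green',[(st[i].tolist(),ce[i].round(1).tolist()) for i in range(1,k) if st[i,4]>30])
E
```

```text
w2 red [([67, 104, 33, 26, 399], [82.6, 116.4]), ([153, 206, 15, 13, 166], [160.0, 212.2])]
w2 green [([346, 56, 3, 23, 37], [346.7, 65.6]), ([345, 89, 10, 18, 152], [349.5, 98.0])]
w3 red [([145, 103, 33, 27, 409], [160.9, 116.0])]
w3 green [([430, 53, 11, 53, 506], [434.8, 79.1]), ([337, 213, 10, 28, 112], [341.0, 224.8])]
```

View pics/c23.png

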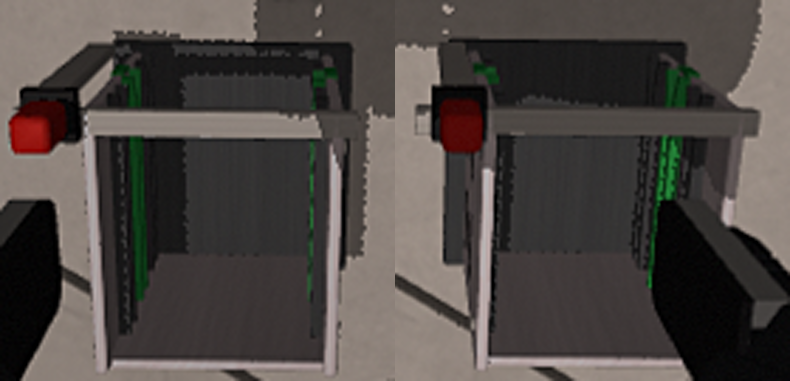

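```bash
cat > fit.py <<'E'
from look import *
import pickle
from scipy.optimize import least_squares
c2,o2=pickle.load(open("w2.pkl","rb"));c3,o3=pickle.load(open("w3.pkl","rb"))
p2=lambda x,y:(c2,(x/2.821+150,y/2.822+165)); p3=lambda x,y:(c3,((x-395)/2.821+245,y/2.822+165))
print("bar +y end",*tri([p2(358,124),p3(758,121)]))
print("knob",*tri([(c2,(160,212.2)),p3(461,126)]))
print("left wall back inner",*tri([p2(107,360),p3(489,360)]))
# (obs, z, x or None, y or None)
C=[(p2(97,145),.104,None,-.043),(p2(107,362),.104,None,-.043),(p3(489,365),.104,None,-.043),(p3(494,170),.104,None,-.043),
(p2(325,358),.104,None,.043),(p2(358,124),.101,None,.053),(p3(758,121),.101,None,.053),(p3(415,120),.101,None,-.073),
((c2,(160,212.2)),.124,-.053,-.060),(p3(461,126),.124,-.053,-.060),(o2["bay"],.044,0,0),(o3["bay"],.044,0,0),(o3["cage"],0,0,0)]
def res(q,lab=False):
    x,y,a=q;r=[]
    for (c,p),z,X,Y in C:
        w=atz(c,p,z)[:2]-[x,y];u=[np.cos(a)*w[0]+np.sin(a)*w[1],-np.sin(a)*w[0]+np.cos(a)*w[1]]
        if X is not None:r.append((u[0]-X)*1e3)
        if Y is not None:r.append((u[1]-Y)*1e3)
    return np.array(r)
s=least_squares(res,[.615,-.137,-.35],loss="soft_l1");print("cage",s.x,s.fun.shape,res(s.x).round(1))
im=cv2.imread("pics/w3.png");h=im[90:200,380:470].min(2)
m=(h>0);g=cv2.cvtColor(im,cv2.COLOR_BGR2HSV)
W=np.zeros(im.shape[:2],np.uint8);W[98:192,385:462]=((im.min(2)>185)[98:192,385:462])*1
print("white px",W.sum(), "bg",im[150,480],"drive",im[115,440])
W=cv2.morphologyEx(W,cv2.MORPH_CLOSE,np.ones((7,7)))
ys,xs=np.nonzero(W)
pts=np.array([atz(c3,(x,y),.014)[:2] for x,y in zip(xs,ys)],np.float32)
print("drive rect",cv2.minAreaRect(pts*1000))
print("carrier nets",atz(*o3["green_carrier"],0),"grip",atz(*o3["green_carrier_grip"],.022))
G=(im[...,1]>60)&(im[...,1]>1.5*im[...,0])&(im[...,1]>1.5*im[...,2]);G[:,:400]=0;G[:,450:]=0
ys,xs=np.nonzero(G)
p=np.array([atz(c3,(x,y),.034)[:2] for x,y in zip(xs,ys)],np.float32);print("fin",cv2.minAreaRect(p*1000),p.min(0),p.max(0))
E
python3 fit.py
```

```text
bar +y end [ 0.5867 -0.0663  0.1013] [0.0001980017195877337, 0.00019800171958777552]
knob [ 0.5444 -0.1691  0.1297] [0.0009650522296471986, 0.0009650522296471755]
left wall back inner [ 0.6474 -0.1897  0.1046] [0.0004889882509979977, 0.0004889882509980335]
cage [ 0.6158 -0.1332 -0.3456] (18,) [ 0.8  0.4  0.8 -0.6  0.6  0.2  0.3 -0.1  0.9  0.  -1.2  2.4  0.4 -4.6
  0.9 -5.3 -2.7 -4.2]
white px 7 bg [130 138 150] drive [161 171 174]
drive rect ((518.24609375, 53.70746994018555), (28.475053787231445, 0.2739224135875702), 78.71845245361328)
carrier nets [0.5681 0.0438 0.    ] grip [0.4784 0.0581 0.022 ]
fin ((488.0917663574219, 56.52626419067383), (11.329816818237305, 56.230201721191406), 80.3846435546875) [0.4601 0.0464] [0.516  0.0664]
```

```bash
python3 - <<'E'
from look import *
import pickle
W=[pickle.load(open(f"w{i}.pkl","rb"))[1] for i in (1,3)]
print(tri([w["green_carrier_grip"] for w in W]))
plan([.4788,.058,.30],2.974)
E
```

```text
(array([0.4793, 0.0576, 0.0247]), [0.0013749556552482532, 0.0013749556552482538])
t 4.35 d tool [0.12   0.2063 0.1047] rot [ 0.0001 -0.     -0.161 ] d after turn [0.0854 0.2229 0.1047]
```

```bash
python3 -m creep '[0.4,0.688,0.35,0,0.4,0.688,0.35,0,0.4,0.688,0.35,0,0.4,0.688,0.35,0,0.4,0.688,0.35,0,0.4,0.686,0.35,-0.08,0,0,0,-0.081,0,0,0,0]' 0.05
python3 - <<'E'
from look import *
plan([.4788,.058,.177],2.974)
f,c,o=look("w4",["green_carrier_grip","green_carrier"])
print(atz(*o["green_carrier_grip"],.022),atz(*o["green_carrier"],0))
im=cv2.imread("pics/w4.png")
im=cv2.imread("pics/w4.png").astype(int);G=(im[...,1]>50)&(im[...,1]>1.5*im[...,0])&(im[...,1]>1.5*im[...,2])
k,l,st,ce=cv2.connectedComponentsWithStats(G.astype(np.uint8));i=1+st[1:,4].argmax();print(st[i])
ys,xs=np.nonzero(l==i)
p=np.array([atz(c,(x,y),.034)[:2] for x,y in zip(xs,ys)],np.float32);print("fin",cv2.minAreaRect(p*1000))
E
```

```text
time_s: 5.15
ee_pos: [0.4783, 0.0587, 0.299]
ee_rot: [0.083, 0.997, -0.0, -0.001]
ft_force: [0.3, 0.1, -0.3]
width: 0.05
grip_force: 0.0
t 5.15 d tool [-0.0007 -0.0005  0.122 ] rot [-0.0003 -0.0012  0.0015] d after turn [-0.0006 -0.0006  0.122 ]
w4 green_carrier_grip 0.72 [256.7 197. ]
w4 green_carrier 0.66 [252.6 265.2]
[0.4809 0.0605 0.022 ] [0.5617 0.043  0.    ]
[249 177  13  61 608]
fin ((487.2594909667969, 57.67495346069336), (9.926521301269531, 55.9500617980957), 78.87359619140625)
```

View pics/w4.png

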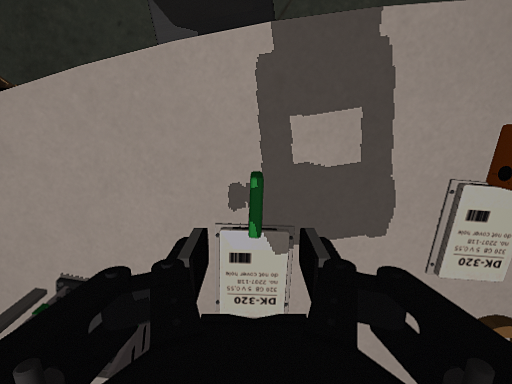

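The fin (256,205) sits centred between the open fingers and square to them. I'll descend and grip.

To row units: 0.035 m is 0.7, 0.015 m is 0.3.

```bash
python3 -m creep '[0,0,0.7,0,0,0,0.7,0,0,0,0.7,0,0,0,0.3,-0.005,0,0,0,0,0,0,0,0]' | head -5; python3 -m creep '[0,0,0,0,0,0,0,0,0,0,0,0,0,0,0,0,0,0,0,0]' 0 80
python3 - <<'E'
from look import *
ca=np.cos(-.3456);sa=np.sin(-.3456)
T=lambda x,z:[.6158+ca*x,-.1332+sa*x,z]
plan(T(-.088-.135,.30),-.3456+np.pi)
E
```

```text
time_s: 5.9
ee_pos: [0.4796, 0.0567, 0.1805]
ee_rot: [0.083, 0.997, 0.0, 0.001]
ft_force: [-0.5, -0.4, -0.7]
width: 0.0499
time_s: 6.4
ee_pos: [0.4797, 0.0573, 0.1814]
ee_rot: [0.082, 0.997, -0.0, 0.001]
ft_force: [-1.1, -0.3, 6.5]
width: 0.0106
grip_force: 79.3
t 6.4 d tool [ 0.0537 -0.1254 -0.1188] rot [0.0004 0.0026 0.1818] d after turn [ 0.0304 -0.1331 -0.1186]
```

```bash
python3 -m creep '[0,0,-0.4,0,0,0,-0.8,0,0.27,-0.626,0,0,0.27,-0.626,0,0,0.27,-0.626,0,0,0.27,-0.626,0,0,0,0,0,0.09,0,0,0,0.09]'
python3 -m creep '[0,0,0,0,0,0,0,0,0,0,0,0]' |tail -3
python3 - <<'E'
from look import *
ca=np.cos(-.3456);sa=np.sin(-.3456)
T=lambda x,z:[.6158+ca*x,-.1332+sa*x,z]
plan(T(-.088-.135,.227),-.3456+np.pi)
for n in("scene","top"):
    f=robot.grab_frame(n);save(f,n+"1")
s=robot.read_state();f=robot.grab_frame("wrist");save(f,"w5");print(s["ee_pos"],s["ft_force"])
def I(p,a,b,w,h):
    im=cv2.imread(f"pics/{p}.png")[a[0]:a[1],b[0]:b[1]];return cv2.resize(im,(w,h),interpolation=cv2.INTER_CUBIC)
cv2.imwrite("pics/s5.png",np.hstack([I("scene1",(150,290),(160,330),400,330),I("w5",(100,384),(80,430),400,330)]))
E
```

```text
time_s: 7.2
ee_pos: [0.4042, -0.0581, 0.2393]
ee_rot: [0.174, 0.985, 0.0, -0.0]
ft_force: [0.2, 0.7, -1.5]
width: 0.0105
grip_force: 78.5
ft_force: [0.4, 0.1, -1.5]
width: 0.0111
grip_force: 78.5
t 7.5 d tool [-0.001  -0.0002  0.0126] rot [-0.     -0.0004  0.0036] d after turn [-0.001  -0.0002  0.0126]
[ 0.4052 -0.0572  0.2396] [ 0.0802  0.0459 -1.8378]
```

View pics/s5.png

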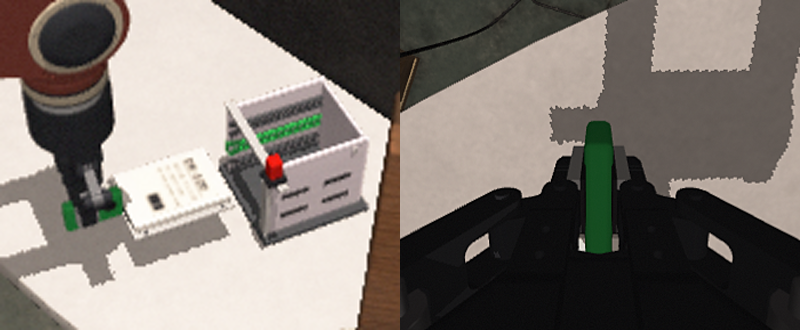

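The carrier hangs level from the gripper just in front of the cage, with the fin centred in the pads. Before inserting, I'll overlay the model to check height and alignment.

```bash
cat > ov.py <<'E'
from look import *
def overlay(tag,zc=None,gz=.0264):
    s=robot.read_state();R=Rn.from_quat(s["ee_rot"]).as_matrix();p=np.array(s["ee_pos"])
    out=[]
    for n,(a,b),wh in (("scene",((150,270),(190,330)),(400,343)),("top",((150,220),(230,320)),(390,304))):
        f=robot.grab_frame(n);c=cam(f);sc=4
        big=cv2.resize(f["img"][:,:,::-1],None,fx=sc,fy=sc,interpolation=cv2.INTER_CUBIC)
        yaw=np.arctan2(-R[1,0],-R[0,0]);cz=lambda q:np.array([[np.cos(q),-np.sin(q),0],[np.sin(q),np.cos(q),0],[0,0,1]])
        o=p-[0,0,.155]-cz(yaw)@[-.088,0,gz]
        def poly(pts,M,o,col):
            q=(proj(c,(np.array(pts)@M.T)+o)+.5)*sc-.5
            cv2.polylines(big,[np.round(q).astype(np.int32)],True,col,1)
        box=lambda x0,x1,y,z:[[x0,-y,z],[x1,-y,z],[x1,y,z],[x0,y,z]]
        poly(box(-.05,.05,.035,.014),cz(yaw),o,(255,0,0));poly(box(-.052,.052,.041,0),cz(yaw),o,(0,0,255))
        C=np.array([.6158,-.1332,0]);M=cz(-.3456)
        poly([[-.054,-.043,.104],[.052,-.043,.104],[.052,.043,.104],[-.054,.043,.104]],M,C,(255,0,255))
        poly([[-.054,-.043,.044],[.052,-.043,.044],[.052,.043,.044],[-.054,.043,.044]],M,C,(0,200,255))
        im=big[a[0]*sc:a[1]*sc,b[0]*sc:b[1]*sc];out.append(cv2.resize(im,(400,int(400*im.shape[0]/im.shape[1]))))
    print(o,yaw)
    h=max(i.shape[0] for i in out);out=[np.pad(i,((0,h-i.shape[0]),(0,0),(0,0))) for i in out]
    cv2.imwrite(f"pics/{tag}.png",np.hstack(out))
if __name__=="__main__":
    import sys;overlay(sys.argv[1])
E
python3 ov.py ov1
```

```text
[ 0.4881 -0.0868  0.0582] -0.34271697528940354
```

View pics/ov1.png

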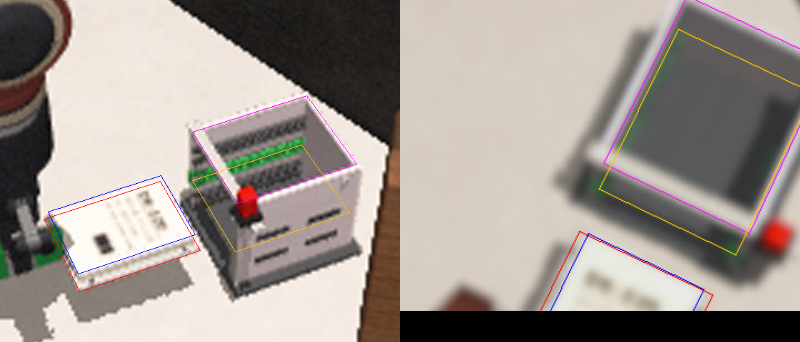

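The overlays match both cage and carrier to about 1 px, with lateral error under 1 mm. I'll lower 12 mm and enter the mouth gently.

To row units: -0.012 m is -0.24, 0.012 m is 0.24.

```bash
python3 -m creep '[0,0,0.24,0.003,-0.24,0,0,0,-0.24,0,0,0,-0.2,0,0,0,-0.16,0,0,0,-0.16,0,0,0,0,0,0,0,0,0,0,0]'; python3 -c "
from h import *
plan([.6158+np.cos(-.3456)*-.088,-.1332+np.sin(-.3456)*-.088,.2264],-.3456+np.pi)"
```

```text
time_s: 8.55
ee_pos: [0.4521, -0.0744, 0.2276]
ee_rot: [0.173, 0.985, 0.0, -0.0]
ft_force: [-0.9, -0.5, -2.0]
width: 0.0107
grip_force: 78.5
t 8.55 d tool [-0.0859  0.0002  0.0011] rot [ 0.     -0.0006 -0.0012] d after turn [-0.0859  0.0001  0.0012]
```

To row units: -0.01 m is -0.2.

```bash
python3 -m creep '[-0.2,0,0,0,-0.2,0,0,0,-0.2,0,0,0,-0.2,0,0,0,-0.2,0,0,0,0,0,0,0]'; python3 ov.py ov2
```

```text
time_s: 9.15
ee_pos: [0.5005, -0.092, 0.228]
ee_rot: [0.173, 0.985, -0.0, 0.0]
ft_force: [0.4, -0.3, -2.2]
width: 0.0106
grip_force: 78.5
[ 0.5833 -0.1219  0.0466] -0.3469770146536442
```

View pics/ov2.png

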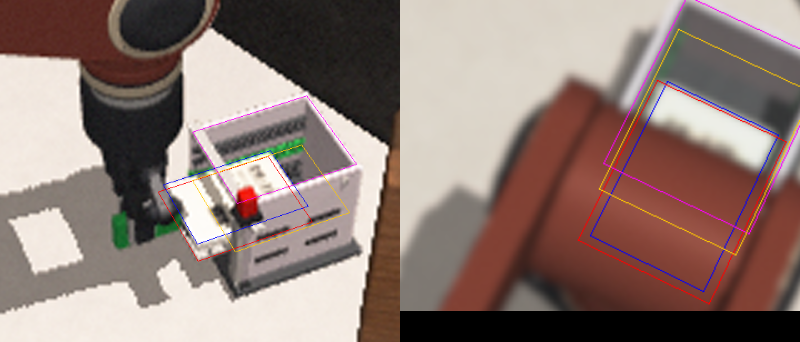

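The carrier is in the middle slot, with the green rail flush beside it and no contact force. I'll carry on to the stop.

To row units: -0.01 m is -0.2, -0.008 m is -0.16.

```bash
python3 -m creep '[-0.2,0,0,0,-0.2,0,0,0,-0.16,0,0,0,0,0,0,0]' | head -4;  python3 -m creep '[-0.06,0,0,0,-0.06,0,0,0,-0.04,0,0,0,0,0,0,0,0,0,0,0]'; python3 -c "
from h import *
plan([.6158+np.cos(-.3456)*-.088,-.1332+np.sin(-.3456)*-.088,.2264],-.3456+np.pi)"
```

```text
time_s: 9.65
ee_pos: [0.5267, -0.1014, 0.2281]
ee_rot: [0.173, 0.985, -0.0, 0.001]
ft_force: [0.3, 0.2, -1.3]
time_s: 10.15
ee_pos: [0.5329, -0.1036, 0.2276]
ee_rot: [0.173, 0.985, 0.0, -0.0]
ft_force: [-0.3, 0.4, -1.9]
width: 0.0104
grip_force: 78.5
t 10.15 d tool [-0.      0.0002  0.0012] rot [ 0.     -0.0003 -0.0012] d after turn [-0.      0.0002  0.0012]
```

To row units: -0.002 m is -0.04, 0.001 m is 0.02.

```bash
python3 -m creep '[-0.04,0,0.02,0,0,0,0,0,0,0,0,0]' | sed -n 2,4p;  python3 -m creep '[-0.04,0,0,0,0,0,0,0,0,0,0,0]'| sed -n 2,4p; python3 -m creep '[-0.04,0,0,0,0,0,0,0,0,0,0,0]' | sed -n 2,4p
```

```text
ee_pos: [0.5338, -0.1039, 0.226]
ee_rot: [0.172, 0.985, 0.0, -0.003]
ft_force: [-7.6, 1.9, 2.3]
ee_pos: [0.5346, -0.1042, 0.2257]
ee_rot: [0.172, 0.985, 0.0, -0.005]
ft_force: [-15.7, 3.9, 7.3]
ee_pos: [0.5355, -0.1045, 0.2253]
ee_rot: [0.172, 0.985, 0.001, -0.008]
ft_force: [-21.7, 5.5, 11.3]
```

To row units: 0.003 m is 0.06.

```bash
python3 -m creep '[0.06,0,0,0,0,0,0,0]' | sed -n 2,4p;  python3 -m creep '[0,0,0,0,0,0,0,0,0,0,0,0,0,0,0,0]' 0.04; python3 -m creep '[0,0,-0.4,0,0,0,-0.8,0,0,0,-0.8,0,0.4,0,-0.6,0,0.8,0,0,0,0,0,0,0,0,0,0,0]' - 40
python3 - <<'E'
from look import *
s=robot.read_state();f=robot.grab_frame("wrist");c=cam(f,s);save(f,"w6")
C=np.array([.6158,-.1332]);a=-.3456;M=np.array([[np.cos(a),-np.sin(a)],[np.sin(a),np.cos(a)]])
im=f["img"][:,:,::-1].astype(int);m=(im[...,1]>40)&(im[...,1]>1.5*im[...,0])&(im[...,1]>1.5*im[...,2])
k,l,st,ce=cv2.connectedComponentsWithStats(m.astype(np.uint8))
for i in range(1,k):
    if st[i,4]>40:
        ys,xs=np.nonzero(l==i);p=np.array([(atz(c,(x,y),.078)[:2]-C)@M for x,y in zip(xs,ys)]);print(st[i],p.min(0),p.max(0))
im=f["img"][:,:,::-1];cv2.imwrite("pics/w6c.png",cv2.resize(im[60:330,100:400],(800,600*1),interpolation=2)[:600])
E
```

```text
ee_pos: [0.5341, -0.104, 0.2255]
ee_rot: [0.172, 0.985, 0.0, -0.003]
ft_force: [-7.4, 2.6, 0.5]
time_s: 11.65
ee_pos: [0.5363, -0.1048, 0.2273]
ee_rot: [0.173, 0.985, -0.0, 0.001]
ft_force: [0.4, 0.3, -0.2]
width: 0.0399
grip_force: 0.0
time_s: 12.35
ee_pos: [0.4791, -0.0841, 0.3569]
ee_rot: [0.172, 0.985, -0.0, 0.001]
ft_force: [-0.8, -0.0, 0.0]
width: 0.0402
grip_force: 0.0
[248 222  12  59 628] [-0.1168 -0.0064] [-0.0541  0.0047]
[215 266   6  26  65] [-0.07   -0.0397] [-0.0413 -0.0349]
[288 266   4  26  63] [-0.0699  0.034 ] [-0.0413  0.0369]
```

View pics/w6c.png

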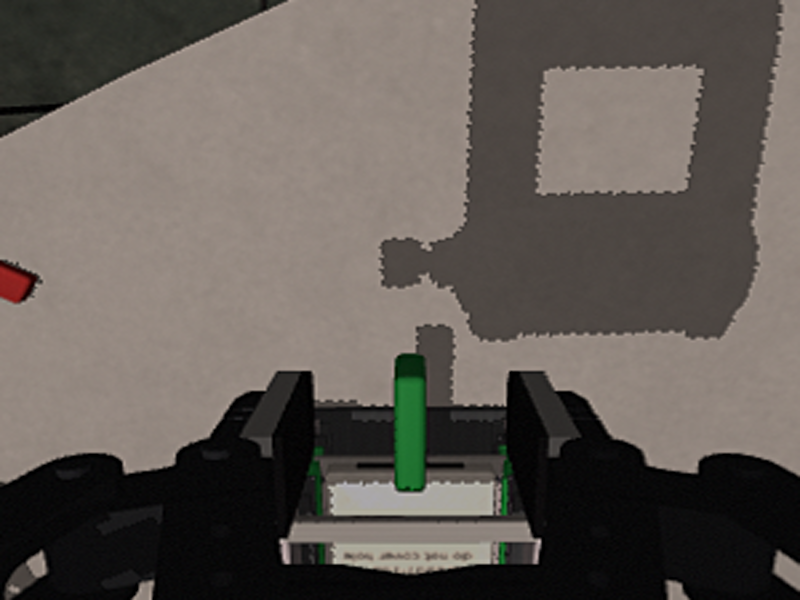

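The carrier sits in the middle rails with the fin free between the fingers. Its edge reads about 3 mm short, which is within calibration error, so I'll push on the fin's front with closed fingers to be sure it's home.

To row units: 0.035 m is 0.7, 0.03 m is 0.6.

```bash
python3 -m creep '[0,0,0.6,0,0,0,0.6,0,0,0,0.7,0,0,0,0.6,0,0,0,0,0,0,0,0,0,0,0,0,0]' 0 20 | sed -n '2p;4,5p'; python3 -m creep '[-0.2,0,0,0,-0.2,0,0,0,-0.06,0,0,0,0,0,0,0,0,0,0,0]'| sed -n '2p;4p'; python3 -m creep '[-0.06,0,0,0,0,0,0,0,0,0,0,0]'| sed -n '2p;4p'; python3 -m creep '[-0.06,0,0,0,0,0,0,0,0,0,0,0]'| sed -n '2p;4p'
```

```text
ee_pos: [0.4808, -0.0848, 0.2337]
ft_force: [0.6, -0.2, -0.2]
width: 0.0002
ee_pos: [0.5012, -0.0921, 0.2317]
ft_force: [0.1, -0.6, -0.3]
ee_pos: [0.5036, -0.093, 0.2314]
ft_force: [-2.7, 0.5, 0.6]
ee_pos: [0.5049, -0.0934, 0.2309]
ft_force: [-12.8, 3.5, 8.7]
```

Contact occurs where a fully-home fin should be and stiffens at once, so the carrier is home. Now the keeper.

```bash
python3 -m creep '[0.6,0,0,0,0,0,-0.8,0,0,0,-0.8,0,0,0,-0.6,0,0,0,0,0,0,0,0,0]' 0.05 | head -2
python3 -c "
from h import *
plan([.6158+np.cos(-.3456)*-.053-np.sin(-.3456)*-.060,-.1332+np.sin(-.3456)*-.053+np.cos(-.3456)*-.060,.287],-.3456+np.pi)"
```

```text
time_s: 14.8
ee_pos: [0.4787, -0.084, 0.3427]
t 14.8 d tool [-0.0926 -0.0598  0.0559] rot [ 0.0001  0.0027 -0.0011] d after turn [-0.0926 -0.0599  0.0557]
```

```bash
python3 -m creep '[-0.62,-0.4,0,0,-0.62,-0.4,0,0,-0.62,-0.4,0,0,0,0,0,0,0,0,0.5,0,0,0,0.4,0,0,0,0.2,0,0,0,0,0]' 0.05 | sed -n '2p;4,5p'; python3 -m creep '[0,0,0,0,0,0,0,0,0,0,0,0,0,0,0,0]' 0 30; python3 -c "
from h import *
plan([.6158+np.cos(-.3456)*-.053-np.sin(-.3456)*-.022,-.1332+np.sin(-.3456)*-.053+np.cos(-.3456)*-.022,.287],-.3456+np.pi)"
```

```text
ee_pos: [0.5443, -0.1711, 0.2834]
ft_force: [0.7, -0.8, -0.2]
width: 0.05
time_s: 16.0
ee_pos: [0.546, -0.1718, 0.2883]
ee_rot: [0.172, 0.985, 0.0, 0.001]
ft_force: [-0.0, 3.2, 4.6]
width: 0.0132
grip_force: 31.9
t 16.0 d tool [0.0005 0.0379 0.0013] rot [ 0.0008  0.0022 -0.001 ] d after turn [0.0004 0.0379 0.0013]
```

To row units: -0.002 m is -0.04, 0.01 m is 0.2.

```bash
python3 -m creep '[0,0.12,-0.04,0,0,0.2,0,0,0,0.2,0,0,0,0.16,0,0,0,0.08,0,0,0,0,0,0,0,0,0,0]'| sed -n '2p;4p'; python3 -m creep '[0,0.06,0,0,0,0,0,0,0,0,0,0]'| sed -n '2p;4p';  python3 -m creep '[0,0.06,0,0,0,0,0,0,0,0,0,0]'| sed -n '2p;4p'; python3 -c "
from h import *
plan([.6158+np.cos(-.3456)*-.053-np.sin(-.3456)*-.022,-.1332+np.sin(-.3456)*-.053+np.cos(-.3456)*-.022,.287],-.3456+np.pi)"
```

```text
ee_pos: [0.5589, -0.1358, 0.2884]
ft_force: [4.7, -1.8, -4.6]
ee_pos: [0.5593, -0.1347, 0.2883]
ft_force: [1.0, -9.1, -5.8]
ee_pos: [0.5598, -0.1336, 0.2884]
ft_force: [-3.3, -18.3, -5.0]
t 17.3 d tool [ 0.0005 -0.0026  0.0014] rot [-0.0114  0.0007 -0.0015] d after turn [ 0.0005 -0.0027  0.0014]
```

End stop reached at about 38 mm (18 N). I'll ease off, release and check.

To row units: -0.004 m is -0.08.

```bash
python3 -m creep '[0,-0.08,0,0,0,0,0,0]'| sed -n '2p;4p'; python3 -m creep '[0,0,0,0,0,0,0,0,0,0,0,0,0,0,0,0]' 0.04| sed -n '4,5p'; python3 -m creep '[0,0,-0.4,0,0,0,-0.8,0,0,0,-0.8,0,0.9,0,-0.2,0,0.9,0,0,0,0,0,0,0,0,0,0,0]'| sed -n '2p;4p'
python3 - <<'E'
from look import *
s=robot.read_state();f=robot.grab_frame("wrist");c=cam(f,s);save(f,"w7")
C=np.array([.6158,-.1332]);a=-.3456;M=np.array([[np.cos(a),-np.sin(a)],[np.sin(a),np.cos(a)]])
im=f["img"][:,:,::-1].astype(int);B,G,R=im[...,0],im[...,1],im[...,2]
for n,m,z in(("green",(G>40)&(G>1.5*R)&(G>1.5*B),.078),("red",(R>60)&(R>2.5*G)&(R>2.5*B),.124)):
  k,l,st,ce=cv2.connectedComponentsWithStats(m.astype(np.uint8))
  for i in range(1,k):
    if st[i,4]>40:
        ys,xs=np.nonzero(l==i);p=np.array([(atz(c,(x,y),z)[:2]-C)@M for x,y in zip(xs,ys)]);print(n,st[i],p.min(0),p.max(0))
g=robot.grab_frame("scene")["img"][140:300,200:340,::-1]
cv2.imwrite("pics/fin.png",np.hstack([cv2.resize(f["img"][120:330,140:380,::-1],(440,385),interpolation=2),cv2.resize(g,(337,385),interpolation=2)]))
E
```

```text
ee_pos: [0.5591, -0.1352, 0.2884]
ft_force: [2.4, -6.7, -5.9]
ft_force: [0.0, -0.2, 0.7]
width: 0.0401
ee_pos: [0.4738, -0.1032, 0.3989]
ft_force: [-0.1, 0.1, 0.8]
green [265 208  11  52 506] [-0.1158 -0.0077] [-0.0536  0.0042]
green [232 243   8  24  62] [-0.0738 -0.0453] [-0.0445 -0.0372]
red [110 162  32  25 370] [-0.1736 -0.1493] [-0.1517 -0.122 ]
red [245 277  14  13 160] [-0.0585 -0.0292] [-0.0448 -0.0161]
```

View pics/fin.png

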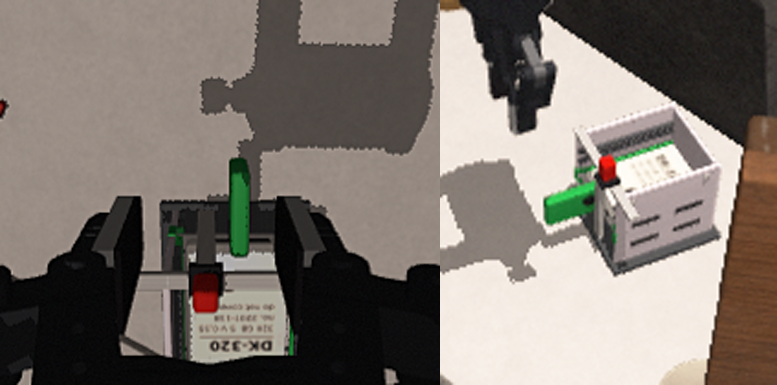

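The knob measures y = -22.7 mm (-22 mm at the end stop). The carrier sits home on the middle rails with the tongue in front of it, and the arm is clear.

```bash
python3 -c "
from rig import robot
print(robot.finish_job())"
```

```text
the job is handed in; nothing more can be done
None
```

The green carrier is fully home on the green middle rails and released, the keeper is across to its end stop, the orange carrier and cup were not touched, and the job is handed in (about 19 s on the robot's clock).

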